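# Hang a primed channel on the swing-out drying rail

## Robot

A 6-joint arm with a two-finger parallel gripper is mounted at the origin on a cart in front of the work surface, level with it; the furniture and walls round the work are solid. World frame = base frame: x ahead of the robot, y to its left, z up, the work surface at z = 0. Lengths are in m, angles in rad, forces in N, time in s.
With the tool pointing down it reaches from about 0.35 to 0.975 m from the base axis. Payload 4.9 kg.
Tool frame: the origin (TCP) lies between the finger pads; the fingertips stand 14 mm ahead of it and the grasp point (between the pads) lies 5 mm behind it (manip.tcp_to_tips is the distance from the TCP to the fingertips, in m); z points along the fingers, y is the line along which they close (so a half turn about z gives the same grasp; the last joint's range is limited). The gripper opens to 85 mm and grips with 20 to 120 N. Pads are 22 mm wide; open, the fingers measure 114 mm over their backs; the gripper's body (76 mm by 85 mm) begins 54 mm behind the grasp point. The pads swing forward as they close: fully open they stand 13 mm farther back than shut.
Start: joints at [-1.342, 0.053, 1.613, -0, 1.476, -0.119], TCP at [0.213, -0.588, 0.245] pointing down, gripper open.
Joint ranges: [-3.01, 3.01], [-1.01, 2.22], [0.06, 2.58], [-1.02, 4.17], [0.09, 2.62], [-3.14, 3.14]. Speed limits (rad/s): [2.57, 2.57, 3.14, 3.14, 3.14, 3.14].

## Interface

Orientations are given as a unit quaternion [w, x, y, z].
In Python, from plant import manip gives the robot as it stands.
- The arm moves only by the tool servo_tool, never from a script. Its argument "moves" is a list that holds one entry, the list of rows, each a list of 7 numbers: the shift along the tool's x, y, z in mm, then the turn, a rotation vector about the tool's x, y, z in degrees, then the finger opening in mm, from 0 to 85.4. In form: [[[x, y, z, ax, ay, az, fingers], ...]]. A call has 1 to 12 rows; each row shifts and turns the commanded pose from where the row before left it, along the tool's axes as they then stand; what a row does not reach is not made up. A row lasts 1/8 s, in which the tool goes at most 62.5 mm and 10.7 degrees, less where a joint would pass 70% of its speed; a pose out of reach is approached as far as the arm can. A call with a gripper value outside its range is refused whole. The fingers move at their own pace and stop on an object; the grip force is fixed at half the most. Time passes only in rows, so rows that do not move let the fingers close. It gives the time, the measured TCP pose, the force, the opening and the grip force at its end, in the units of the state.
- manip.state(): the state, without advancing time (a new reading comes with each control period).
- manip.grab_frame(name): name is "scene" or "top" or "wrist"; returns a dict with "image" (420x560x3 uint8, blue, green, red), "mtx" (3x3 intrinsics, pixels), "dist_coeffs" ([k1, k2, p1, p2, k3] as OpenCV has them; the pictures are not rectified), "eye" and "rotation" of the camera in the world. Camera axes: x right, y down, z forward; pixel columns grow to the right and rows downward; lengths in m; the calibration is good to about 2 mm. A picture is of the moment at which its call begins. There is no depth.
- manip.job_done(): hands the job in; it is judged then, once.
The state is a dict: "time": time; "joint_pos": joint angles; "joint_vel": joint speeds; "joint_efforts": joint torques, N m; "tool_pos": TCP position; "tool_rot": TCP orientation; "contact_force": force on the tool from outside, world axes, zero at the start; "ft_torque": the same for the moment, N m; "gripper_width": opening from 0.0 (shut) to 1.0 (fully open); "grasp_force": force on a finger pad.
Only numpy, scipy, OpenCV 4.12 (cv2) and the standard library are available. Lean on these libraries where they do the work, as an engineer would, in place of code of your own. Each camera call takes 0.05 s, during which the arm holds its last target. There are 200 camera calls.

## Task

First swing the drying rack's rail fully out, away from you, until it meets its stop. Then take the grey folded channel off the sloping rest and hang it astride the rail, open side down and sitting flat, well clear of both the post and the end plate; lower it on rather than dropping it, leave the rail at its stop, and leave the other things on the bench where they are.

Things in the scene. Friction and masses are not known exactly. Their poses are not given: they have to be found in the camera images.
- channel: workpiece: grey inverted-U channel of folded sheet, 50 mm wide (x), 150 long (y), 26 high (z), wall 2, inside 46 wide and 24 deep. Origin: centre of its open underside, level with the flanges' feet; z points out of its closed back. Starts on the rest, feet on the sheet, length level, z leaning 35 deg toward the robot. Grip across the flanges (50 mm), fingers square to its back
- rest: fixed rest: green sheet 170 mm wide, 104 up the slope, sloping 35 deg, lower edge toward the robot (-x at yaw 0), on dark legs. Origin on the bench, 72 mm below the point of the sheet where the channel's middle lies. Two black pegs, 14 mm thick and 23 high, 112 mm apart, hold the channel's lower flange near its ends; a finger has room between them
- rail (a joint): swing of the rail about its post, rad: 0 = fully out at its stop; it starts folded toward the robot by 0.35 to 0.65 and stays where it is left (needs about 4 N at the middle of the rail)
- rail_mid (a point): middle of the rail's upper face, 220 mm above the bench; turns with the rail: z up, y along the rail away from the post, x across it, away from the robot. The rail is a bare square steel bar, 24 x 24 mm, clear for 130 mm on the +y side (blue end plate, 40 mm wide, 8 mm higher than the bar) and 135 mm on the post side
- rack: fixed blue post of the drying rack on a dark bolted foot 110 x 90 mm; origin on the bench at the pivot axis. The rail's middle lies 155 mm from this axis; with the rail out it points along this body's +y. At the pivot a hub 38 mm across, with a pin on top, reaches 230 mm above the bench
- spanner: bystander: loose combination spanner 184 mm long, 8 mm high, lying on the bench; origin at the centre of its underside, long axis y
- tin: bystander: loose round tin with red lid, 65 mm across, 37 mm high; origin at the centre of its underside
- tube: bystander: loose pale tube with a red cap, 160 mm long, 19 mm thick, lying on the bench; origin at the centre of its underside, long axis y
- bolt_a: bystander: loose bolt 57 mm long, 19 mm across its head, lying on the bench; origin at the centre of its underside

How it is judged:
On the way:
1. the rail is swung fully out to its stop, the channel still on the rest (value of joint rail below 0.05 rad and distance of channel from where it was at the start of the episode below 0.02 m), for 0.2 s.
At the end, for the whole second after the job is handed in: The rail stands at its stop (within 0.06 rad); the channel sits astride it, open side down, its back on the bar (height within 4 mm) and level within 7 degrees, its middle within 50 mm of the rail's middle along the bar, at rest (value of joint rail below 0.06 rad and x of channel in the frame of rail_mid between -0.013 and 0.013 m and y of channel in the frame of rail_mid between -0.05 and 0.05 m and z of channel in the frame of rail_mid between -0.028 and -0.02 m and angle between channel's own z axis and vertical below 0.12 rad and linear speed of channel below 0.02 m/s); the robot touches nothing.
It fails at once if the channel is dropped or thrown (faster than 0.5 m/s with no finger on it) (linear speed of channel above 0.5 m/s and contact force between the fingers and channel below 0.1 N).
It fails at once if a bystander is moved by more than 20 mm (distance of any of spanner, tin, tube, bolt_a from where it was at the start of the episode above 0.02 m).
It also fails if it takes over 58 s, if anything falls off the work surface, if the arm or the gripper's body presses on something with over 40 N, if the wrist force passes 120 N, or if a joint passes its speed limit or range.

## Working session

There is one attempt and no reset: what is moved stays moved. The work goes in short steps, Python scripts to look and compute and a tool call to move; the robot and the scene stay as the last step left them, time stands still between calls to the robot, and variables do not carry over. Pictures are saved under pics/ and viewed, at most 10 in all, crops included, and the job is handed in when it is done.

Besides the shell and the picture viewer there is one more tool, called after "Emit:" in YAML: its name, and indented under it one key for each argument. servo_tool: Moves the arm, as the interface text tells. Its arguments: {"type":"object","properties":{"moves":{"type":"array"}},"required":["moves"]}

```bash
mkdir -p pics; cat > h.py <<'E'
import cv2, numpy as np, pickle
from plant import manip
from scipy.spatial.transform import Rotation as R
def grab(n,f):
    d=manip.grab_frame(n); cv2.imwrite('pics/'+f+'.png',d['image']); pickle.dump(d,open('pics/'+f+'.pkl','wb')); return d
def load(f): return pickle.load(open('pics/'+f+'.pkl','rb'))
def ray(d,u,v):
    p=cv2.undistortPoints(np.array([[[u,v]]],float),np.array(d['mtx'],float),np.array(d['dist_coeffs'],float))[0,0]
    r=np.array(d['rotation'])
    if r.size==4: r=R.from_quat(np.roll(r.ravel(),-1)).as_matrix()
    return np.array(d['eye']), r@np.array([p[0],p[1],1.])
def atz(d,u,v,z):
    e,r=ray(d,u,v); return e+r*(z-e[2])/r[2]
def proj(d,P):
    r=np.array(d['rotation'])
    if r.size==4: r=R.from_quat(np.roll(r.ravel(),-1)).as_matrix()
    t=-r.T@np.array(d['eye'])
    return cv2.projectPoints(np.array(P,float).reshape(-1,3),cv2.Rodrigues(r.T)[0],t,np.array(d['mtx'],float),np.array(d['dist_coeffs'],float))[0][:,0]
E
python3 - <<'E'
from h import *
for n in('scene','top'):
    d=grab(n,n+'0'); print(n,d['eye'],d['rotation'],d['mtx'])
    cv2.imwrite('pics/%s0b.png'%n,cv2.resize(d['image'],(800,600),interpolation=cv2.INTER_CUBIC))
print(manip.state())
E
```

```text
scene [-0.59898021 -1.03896966  0.87078749] [-0.49065817  0.7824154  -0.32196378  0.20837472] [[545.00820131   0.         291.02843076]
 [  0.         545.00820131 198.63766177]
 [  0.           0.           1.        ]]
top [0.44241565 0.05690047 1.23411263] [-0.02588036  0.70908755 -0.70415411  0.0263069 ] [[418.54071602   0.         279.71732998]
 [  0.         418.54071602 209.04302386]
 [  0.           0.           1.        ]]
{'time': 0.1, 'joint_pos': array([-1.34204204e+00,  5.32955512e-02,  1.61420454e+00, -1.29928861e-05,
        1.47598011e+00, -1.18978805e-01]), 'joint_vel': array([-0.00039339, -0.00124613, -0.00267678, -0.00050845,  0.00014146,
       -0.001385  ]), 'joint_efforts': array([ 7.76760899e-04, -3.94906962e+01, -3.71361065e+01, -6.16777584e-05,
        3.98484059e-03, -1.47659028e-05]), 'tool_pos': array([ 0.21286303, -0.58704665,  0.24415442]), 'tool_rot': array([-9.41998106e-04,  9.84922703e-01,  1.72992420e-01, -5.82325678e-05]), 'contact_force': array([ 0.21911031, -0.31968391, -0.63216991]), 'ft_torque': array([ 0.03473454, -0.02461852, -0.01966985]), 'grasp_force': 0.0, 'gripper_width': 1.0025290656713999}
```

View pics/top0b.png

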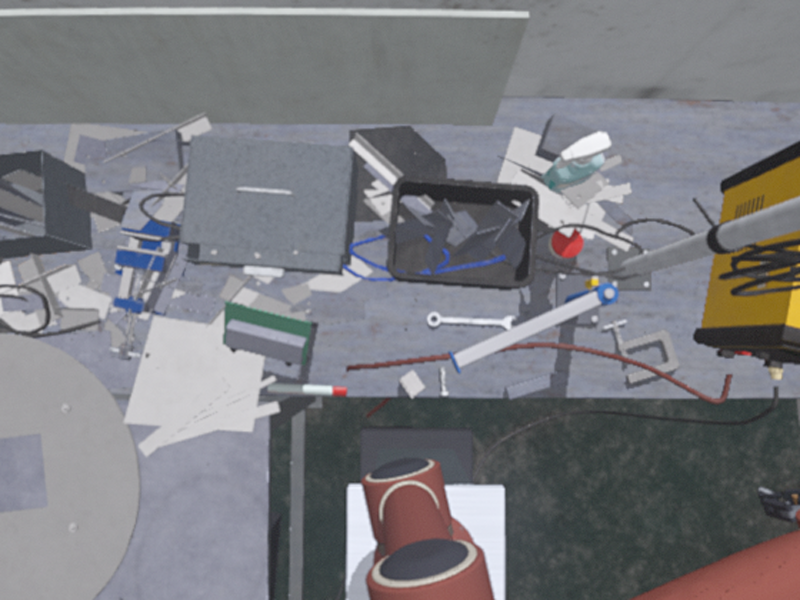

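View pics/scene0b.png

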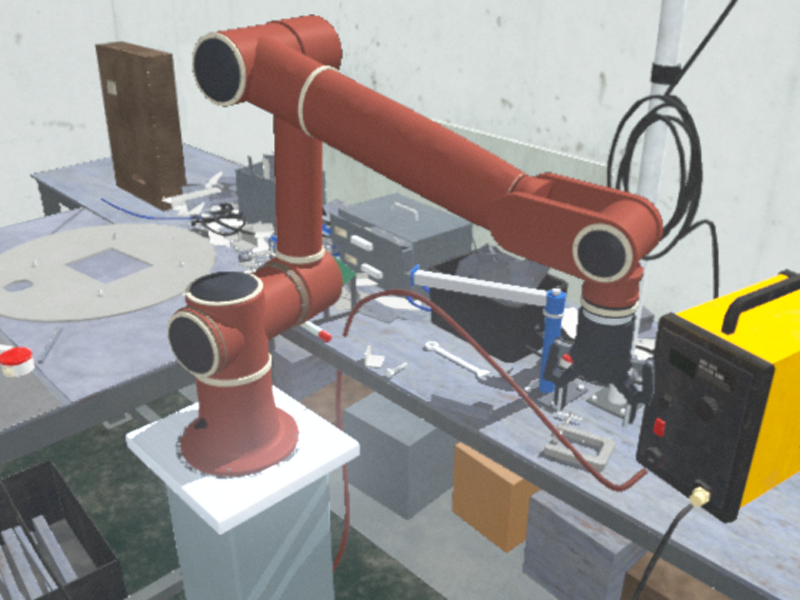

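The top view shows the post hub at about (608,293) and the rail end plate at (456,362). The channel lies on the green rest at about (267,343), the spanner at (470,321) and the tin at (567,243). I'll enlarge the top view to measure.

```bash
python3 - <<'E'
from h import *
d=load('top0'); im=d['image']
a=cv2.resize(im[200:272,150:250],(800,576),interpolation=cv2.INTER_CUBIC)
b=cv2.resize(im[180:280,300:440],(800,571),interpolation=cv2.INTER_CUBIC)
cv2.imwrite('pics/c1.png',a);cv2.imwrite('pics/c2.png',b)
E
```

```text
(no output)
```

View pics/c1.png

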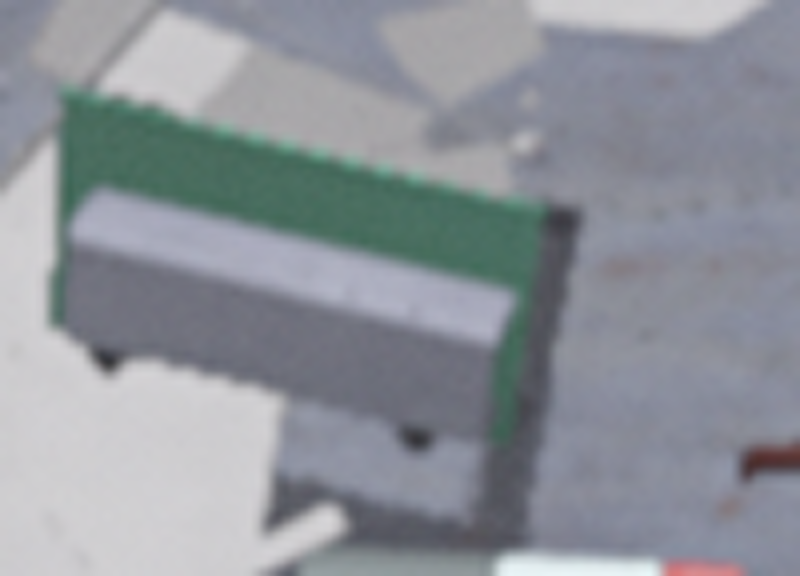

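View pics/c2.png

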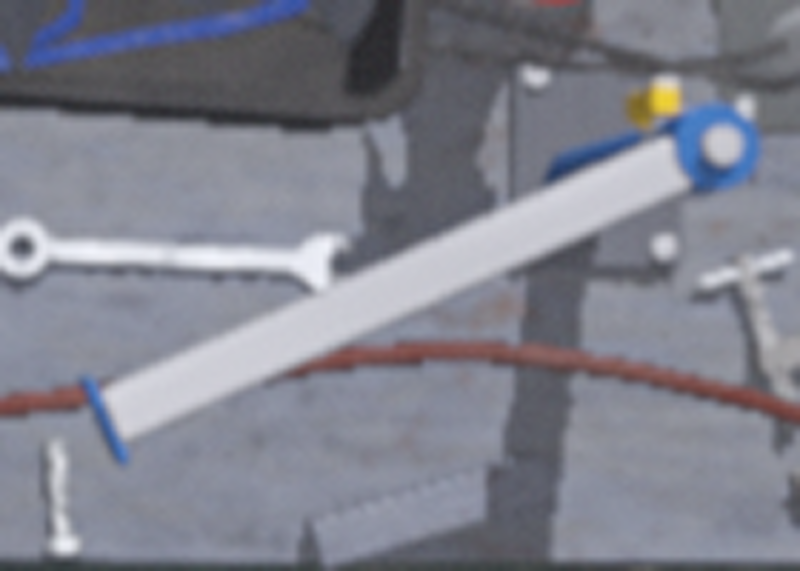

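In the crops, the channel's back has corners at (72,240), (498,343), (490,440) and (65,328). The hub pin is at (722,145). The rail's end face runs (100,390)-(128,440), and its edges start at about (668,138) and (692,188).

```bash
python3 - <<'E'
from h import *
np.set_printoptions(precision=4,suppress=True)
d=load('top0')
c1=lambda u,v,z: atz(d,150+u/8-.45,200+v/8-.45,z)
k=5.714
c2=lambda u,v,z: atz(d,300+u/k-.4,180+v/k-.4,z)
ul,ur,lr,ll=c1(72,240,.1076),c1(498,343,.1076),c1(490,440,.079),c1(65,328,.079)
print('ch',ul,ur,lr,ll)
yax=(ul-ur)[:2]; print(np.linalg.norm(yax),np.linalg.norm((ll-lr)[:2]),np.degrees(np.arctan2(-yax[0],yax[1])))
print('mid back',(ul+ur+lr+ll)/4)
piv=c2(722,145,.23); e=(c2(103,390,.22)+c2(128,440,.22))/2
print('piv',piv,'end',e,np.linalg.norm((e-piv)[:2]),np.degrees(np.arctan2(-(e-piv)[0],(e-piv)[1])))
print('w',np.linalg.norm(c2(103,390,.22)-c2(128,440,.22)))
for p in[(537,75),(745,105),(663,247)]: print('bolt',c2(*p,.012))
print('spanner',c2(22,248,.004),c2(335,265,.004),'bolt',c2(55,440,.01),c2(65,545,.01))
for p in[(514,70),(516,268),(668,278)]: print('foot',c2(*p,.0))
E
```

```text
ch [0.468  0.3831 0.1076] [0.4345 0.2383 0.1076] [0.4011 0.2451 0.079 ] [0.4382 0.393  0.079 ]
0.14854535745598235 0.15246046658029616 -13.002287743747614
mid back [0.4354 0.3149 0.0933]
piv [ 0.529  -0.2974  0.23  ] end [ 0.4136 -0.0409  0.22  ] 0.2812256483624418 24.234756670253297
w 0.023490011910713763
bolt [ 0.5834 -0.2787  0.012 ]
bolt [ 0.5687 -0.3867  0.012 ]
bolt [ 0.495  -0.3427  0.012 ]
spanner [ 0.4927 -0.0136  0.004 ] [ 0.485 -0.175  0.004] bolt [ 0.3947 -0.0304  0.01  ] [ 0.3417 -0.0356  0.01  ]
foot [ 0.5873 -0.27    0.    ]
foot [ 0.4842 -0.2697  0.    ]
foot [ 0.4795 -0.349   0.    ]
```

```bash
cat >> h.py <<'E'
def plan(pos,q=None,Rm=None):
    """shift (mm, tool axes) and rotvec (deg, tool axes) from measured pose to target"""
    s=manip.state(); t=R.from_quat(np.roll(s['tool_rot'],-1))
    g=t if Rm is None else R.from_matrix(Rm)
    print('shift',np.round(t.inv().apply(np.array(pos)-s['tool_pos'])*1000,1),'rot',np.round((t.inv()*g).as_rotvec(degrees=True),2))
def down(yaw):  # tool down, x axis at yaw deg
    c,s=np.cos(np.radians(yaw)),np.sin(np.radians(yaw)); return np.array([[c,s,0],[s,-c,0],[0,0,-1.]])
E
python3 -c "
from h import *
plan([.375,-.115,.245],Rm=down(24.2))"
```

```text
shift [ 3.133e+02 -3.885e+02 -1.000e-01] rot [-0.11 -0.02 -4.28]
```

Emit:
servo_tool:
  moves:
    - [[31, -39, 0, 0, 0, 0, 0], [31, -39, 0, 0, 0, 0, 0], [31, -39, 0, 0, 0, 0, 0], [31, -39, 0, 0, 0, 0, 0], [31, -39, 0, 0, 0, 0, 0], [31, -39, 0, 0, 0, 0, 0], [31, -39, 0, 0, 0, 0, 0], [31, -39, 0, 0, 0, 0, 0], [31, -39, 0, 0, 0, 0, 0], [31, -39, 0, 0, 0, -4, 0], [0, 0, 20, 0, 0, 0, 0], [0, 0, 20, 0, 0, 0, 0]]

```text
time: 1.6
tool_pos: [0.3713, -0.1151, 0.204]
tool_rot: [0.0, 0.978, 0.208, -0.0]
contact_force: [-0.6, -0.2, -0.8]
gripper_width: 0.002
grasp_force: 0.0
```

```bash
python3 - <<'E'
from h import *
d=grab('top','t1'); cv2.imwrite('pics/t1c.png',cv2.resize(d['image'][170:290,280:440],(800,600),interpolation=cv2.INTER_CUBIC))
s=manip.state(); print(s['tool_pos'],s['contact_force'],s['time'])
piv=np.array([.529,-.2974]); th=np.radians(24.2); n=np.array([np.cos(th),np.sin(th)]);a=np.array([-n[1],n[0]])
v=s['tool_pos'][:2]-piv; print('perp',v@n,'along',v@a)
E
```

```text
[ 0.36962703 -0.11469082  0.20055652] [-1.22319799  0.78040088 -2.25480212] 1.65
perp -0.0704705909147966 along 0.23198337051241136
```

Emit:
servo_tool:
  moves:
    - [[15, 0, 0, 0, 0, 0, 0], [15, 0, 0, 0, 0, 0, 0], [10, 0, 0, 0, 0, 0, 0], [6, 0, 0, 0, 0, 0, 0], [4, 0, 0, 0, 0, 0, 0], [8, -0.7, 0, 0, 0, 2, 0], [8, -0.7, 0, 0, 0, 2, 0], [8, -0.7, 0, 0, 0, 2, 0], [8, -0.7, 0, 0, 0, 2, 0], [8, -0.7, 0, 0, 0, 2, 0], [8, -0.7, 0, 0, 0, 2, 0]]

```text
time: 3.02
tool_pos: [0.4612, -0.0759, 0.2054]
tool_rot: [0.001, 0.995, 0.103, -0.0]
contact_force: [-2.2, -2.4, 1.1]
gripper_width: 0.006
grasp_force: 1.2
```

Emit:
servo_tool:
  moves:
    - [[8, -0.7, 0, 0, 0, 2, 0], [8, -0.7, 0, 0, 0, 2, 0], [8, -0.7, 0, 0, 0, 2, 0], [8, -0.7, 0, 0, 0, 2, 0], [4, -0.3, 0, 0, 0, 1, 0]]

```text
time: 3.65
tool_pos: [0.4963, -0.0673, 0.2052]
tool_rot: [0.0, 1.0, 0.025, -0.0]
contact_force: [-2.3, -0.7, 0.3]
gripper_width: -0.005
grasp_force: 1.1
```

Emit:
servo_tool:
  moves:
    - [[4, -0.3, 0, 0, 0, 1, 0], [4, -0.3, 0, 0, 0, 1, 0]]

```text
time: 3.9
tool_pos: [0.5043, -0.0663, 0.2052]
tool_rot: [0.0, 1.0, 0.008, -0.0]
contact_force: [-1.7, -1.6, 0.7]
gripper_width: 0.003
grasp_force: 1.1
```

Emit:
servo_tool:
  moves:
    - [[4, -0.3, 0, 0, 0, 1, 0], [4, -0.3, 0, 0, 0, 1, 0]]

```text
time: 4.15
tool_pos: [0.5124, -0.0656, 0.2052]
tool_rot: [-0.0, 1.0, -0.01, -0.0]
contact_force: [-2.5, -0.8, 0.6]
gripper_width: 0.002
grasp_force: 1.1
```

Emit:
servo_tool:
  moves:
    - [[4, -0.3, 0, 0, 0, 1, 0], [4, -0.3, 0, 0, 0, 1, 0]]

```text
time: 4.4
tool_pos: [0.5141, -0.0651, 0.2052]
tool_rot: [0.0, 1.0, -0.027, -0.01]
contact_force: [-40.5, -0.6, 21.6]
gripper_width: -0.001
grasp_force: 20.1
```

Emit:
servo_tool:
  moves:
    - [[4, -0.3, 0, 0, 0, 1, 0]]

```text
time: 4.53
tool_pos: [0.5142, -0.0649, 0.2053]
tool_rot: [0.0, 0.999, -0.036, -0.016]
contact_force: [-57.5, -0.7, 29.2]
gripper_width: -0.002
grasp_force: 29.2
```

Emit:
servo_tool:
  moves:
    - [[-6, 0, 0, 0, 0, 0, 0], [-12, 0, 0, 0, 0, 0, 0], [-30, 0, 0, 0, 0, 0, 0], [-45, 0, 0, 0, 0, 0, 0], [-30, 0, -30, 0, 0, 0, 85], [0, -40, -40, 0, 0, 0, 85], [0, -40, -30, 0, 0, 0, 85], [0, -50, 0, 0, 0, 0, 85], [0, -50, 0, 0, 0, 0, 85]]

```text
time: 5.65
tool_pos: [0.4149, 0.1252, 0.3065]
tool_rot: [-0.001, 0.999, -0.036, 0.002]
contact_force: [1.0, 0.0, 0.5]
gripper_width: 0.997
grasp_force: 0.0
```

```bash
python3 - <<'E'
from h import *
d=grab('top','t2'); cv2.imwrite('pics/t2c.png',cv2.resize(d['image'][160:280,290:440],(800,640),interpolation=cv2.INTER_CUBIC)[:600])
s=manip.state(); print(s['tool_pos'],s['tool_rot'],s['contact_force'],s['time'])
E
```

```text
[0.41433418 0.12998706 0.30598034] [-0.00316558  0.99945765 -0.03276039  0.001069  ] [-2.82202081  1.26161972 -0.42109726] 5.7
```

View pics/t2c.png

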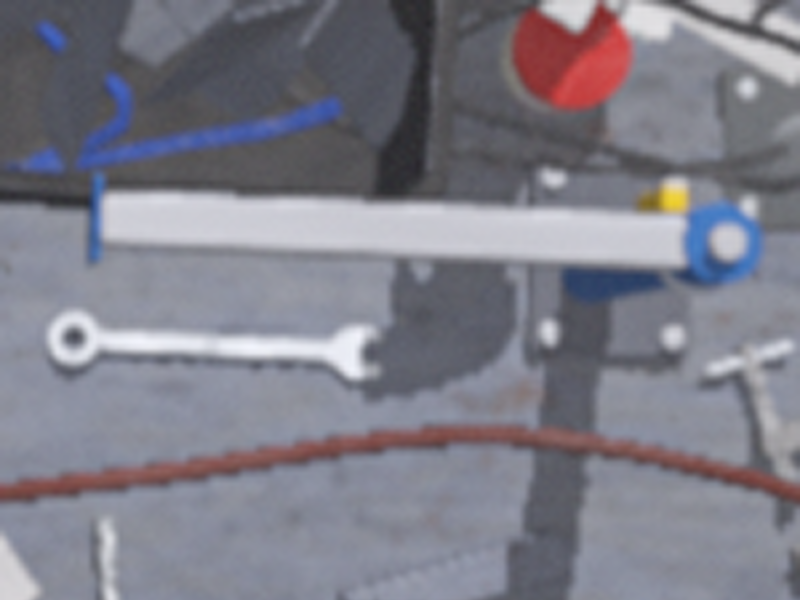

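The rail now lies along the stop, from (105,217) at the plate to (688,240) at the hub. Next I'll work out the rail pose and the pre-grasp above the channel.

```bash
python3 - <<'E'
from h import *
np.set_printoptions(precision=4,suppress=True)
d=load('t2'); k=5.3333
f=lambda u,v,z: atz(d,290+u/k-.4,160+v/k-.4,z)
P=[f(*p,.22) for p in[(105,192),(105,243),(688,212),(688,268)]]
e=(P[0]+P[1])/2; b=(P[2]+P[3])/2; dd=(e-b)[:2]; print(e,b,np.linalg.norm(dd)); a=dd/np.linalg.norm(dd)
print('yaw',np.degrees(np.arctan2(-a[0],a[1])),'piv',f(728,240,.23)); pv=f(728,240,.23)[:2]
print('mid from end',e[:2]-.130*a,'from piv',pv+.155*a)
for p in[(552,178),(748,205),(548,333),(673,337)]: print('bolt',f(*p,.012))
print('bin edge z.1',f(300,205,.1))
cat=np.array
psi=np.radians(-13); h=np.array([np.cos(psi),np.sin(psi),0]); s,c=np.sin(np.radians(35)),np.cos(np.radians(35)); Z=np.array([0,0,1.])
cx=c*h+s*Z; cz=-s*h+c*Z; cy=np.cross(cz,cx)
o=np.array([.450,.3115,.072])
d0=load('top0')
print(proj(d0,[o+x*cx*.025+y*cy*.075+z*cz*.026 for x,y,z in[(1,1,0),(1,-1,0),(1,1,1),(1,-1,1),(-1,-1,1),(-1,1,1)]])*8+3.6-np.array([1200,1600]))
Rm=np.stack([cy,cx,-cz],1); print(np.linalg.det(Rm))
plan(o+cz*.105,Rm=Rm); plan([.35,.26,.30],Rm=down(77)); print(o+cz*.105)
E
```

```text
[ 0.5391 -0.0153  0.22  ] [ 0.5307 -0.2828  0.22  ] 0.2676182002297578
yaw -1.7934580775472466 piv [ 0.5299 -0.2978  0.23  ]
mid from end [ 0.535  -0.1452] from piv [ 0.5348 -0.1428]
bolt [ 0.5826 -0.2773  0.012 ]
bolt [ 0.5685 -0.3863  0.012 ]
bolt [ 0.4969 -0.2739  0.012 ]
bolt [ 0.4951 -0.3432  0.012 ]
bin edge z.1 [ 0.5576 -0.1235  0.1   ]
[[100.1696 186.7137]
 [522.1172 288.4356]
 [ 71.5639 227.1076]
 [501.651  331.0215]
 [486.1953 447.0164]
 [ 65.8289 344.9538]]
1.0
shift [ -36.  -192.2  149.1] rot [-29.16  24.28 -78.18]
shift [ -72.7 -125.5    6.6] rot [ -0.23  -0.35 -80.75]
[0.3913 0.325  0.158 ]
```

Emit:
servo_tool:
  moves:
    - [[0, 0, 0, 0, 0, -10, 85], [0, 0, 0, 0, 0, -10, 85], [0, 0, 0, 0, 0, -10, 85], [0, 0, 0, 0, 0, -10, 85], [0, 0, 0, 0, 0, -10, 85], [0, 0, 0, 0, 0, -10, 85], [0, 0, 0, 0, 0, -10, 85], [0, 0, 0, 0, 0, -10, 85], [0, 0, 0, 0, 0, 0, 85]]

```text
time: 6.82
tool_pos: [0.4146, 0.1236, 0.3054]
tool_rot: [-0.0, 0.789, 0.614, 0.001]
contact_force: [-0.3, 0.7, 0.1]
gripper_width: 0.997
grasp_force: 0.0
```

```bash
cat >> h.py <<'E'
psi=np.radians(-13)
def chan(psi=psi):
    hh=np.array([np.cos(psi),np.sin(psi),0]); s,c=np.sin(np.radians(35)),np.cos(np.radians(35)); Z=np.array([0,0,1.])
    cx=c*hh+s*Z; cz=-s*hh+c*Z; cy=np.cross(cz,cx); return cx,cy,cz
o=np.array([.450,.3115,.072])
E
python3 - <<'E'
from h import *
cx,cy,cz=chan()
plan(o+cz*.105,Rm=np.stack([cy,cx,-cz],1)); plan([.35,.29,.25],Rm=down(77))
E
```

```text
shift [189.5 -72.  147.6] rot [-34.96   0.29  -1.17]
shift [ 145.5 -103.4   55.5] rot [ 0.04 -0.07 -1.18]
```

Emit:
servo_tool:
  moves:
    - [[47, -20, 20, 0, 0, -1, 85], [47, -20, 20, 0, 0, 0, 85], [47, -20, 20, 0, 0, 0, 85], [47, -12, 20, 0, 0, 0, 85], [0, 0, 0, -9, 0, 0, 85], [0, 0, 0, -9, 0, 0, 85], [0, 0, 0, -9, 0, 0, 85], [0, 0, 0, -8, 0, 0, 85], [0, 0, 0, 0, 0, 0, 85]]

```text
time: 7.95
tool_pos: [0.3858, 0.3231, 0.2235]
tool_rot: [0.234, 0.747, 0.594, 0.186]
contact_force: [0.0, -0.6, -0.5]
gripper_width: 0.997
grasp_force: 0.0
```

```bash
python3 - <<'E'
from h import *
cx,cy,cz=chan()
plan(o+cz*.105,Rm=np.stack([cy,cx,-cz],1)); print(manip.state()['joint_pos'])
d=grab('wrist','w1'); cv2.imwrite('pics/w1b.png',cv2.resize(d['image'],(800,600),interpolation=cv2.INTER_CUBIC))
print(proj(d,[o+x*cx*.025+y*cy*.075+z*cz*.026 for x,y,z in[(1,1,1),(1,-1,1),(-1,-1,1),(-1,1,1)]])*1.4286)
E
```

```text
shift [  3.2 -33.3  56.6] rot [-0.17  0.02  0.01]
[ 0.8094016  -0.39611775  2.12398598 -0.57098809  1.14237478  1.20682205]
[[381.55564189 132.49373084]
 [383.96328403 398.40186475]
 [299.59066202 398.00105237]
 [281.670551   132.91890202]]
```

View pics/w1b.png

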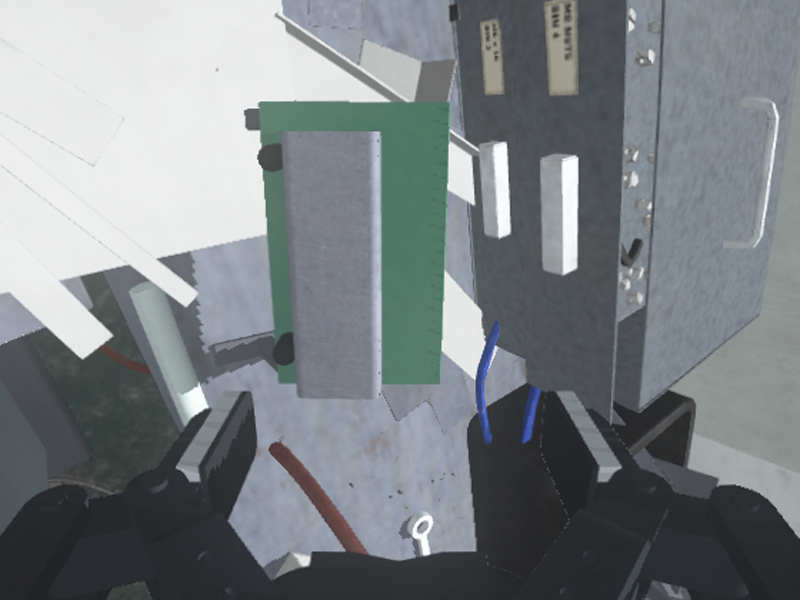

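The wrist view matches the predicted outline within about a pixel: corners at (381,132), (380,398), (298,398) and (283,132). I'm going in.

Emit:
servo_tool:
  moves:
    - [[3, -17, 20, 0, 0, 0, 85], [0, -16, 30, 0, 0, 0, 85], [0, 0, 30, 0, 0, 0, 85], [0, 0, 25, 0, 0, 0, 85], [0, 0, 20, 0, 0, 0, 85], [0, 0, 12, 0, 0, 0, 85], [0, 0, 8, 0, 0, 0, 85], [0, 0, 0, 0, 0, 0, 85]]

```text
time: 9.0
tool_pos: [0.4434, 0.3128, 0.0876]
tool_rot: [0.235, 0.747, 0.593, 0.187]
contact_force: [0.4, -0.5, -0.5]
gripper_width: 0.995
grasp_force: 0.0
```

```bash
python3 - <<'E'
from h import *
cx,cy,cz=chan()
plan(o+cz*.015,Rm=np.stack([cy,cx,-cz],1)); s=manip.state(); print(s['contact_force'])
E
```

```text
shift [ 0.2 -3.5  1.7] rot [-0.02  0.07 -0.11]
[ 0.39762981 -0.48634883 -0.45521549]
```

Emit:
servo_tool:
  moves:
    - [[0, -3.5, 1, 0, 0, 0, 85], [0, 0, 0, 0, 0, 0, 60], [0, 0, 0, 0, 0, 0, 52], [0, 0, 0, 0, 0, 0, 40], [0, 0, 0, 0, 0, 0, 40], [0, 0, 0, 0, 0, 0, 40], [0, 0, 0, 0, 0, 0, 40]]

```text
time: 9.88
tool_pos: [0.4402, 0.3139, 0.085]
tool_rot: [0.235, 0.747, 0.593, 0.187]
contact_force: [-6.0, 0.7, 2.6]
gripper_width: 0.572
grasp_force: 62.3
```

Emit:
servo_tool:
  moves:
    - [[0, 0, -8, 0, 0, 0, 40], [0, 0, -15, 0, 0, 0, 40], [0, 0, -30, 0, 0, 0, 40], [0, 0, -40, 0, 0, 0, 40], [0, 0, -50, 0, 0, 0, 40], [0, 0, -50, 5, 0, 0, 40], [0, 0, 0, 8, 0, 0, 40], [0, 0, 0, 8, 0, 0, 40], [0, 0, 0, 8, 0, 0, 40], [0, 0, 0, 6, 0, 0, 40], [0, 0, 0, 0, 0, 0, 40]]

```text
time: 11.25
tool_pos: [0.3337, 0.338, 0.2432]
tool_rot: [0.001, 0.783, 0.621, 0.0]
contact_force: [0.0, -0.6, -4.8]
gripper_width: 0.568
grasp_force: 63.3
```

```bash
python3 - <<'E'
from h import *
s=manip.state(); print(s['tool_pos'],s['contact_force'],s['gripper_width'],s['grasp_force'],s['joint_pos'])
plan([.34,.25,.33],Rm=down(88.2));plan([.535,-.144,.33],Rm=down(88.2))
d=grab('wrist','w2'); cv2.imwrite('pics/w2b.png',cv2.resize(d['image'],(800,600),interpolation=cv2.INTER_CUBIC))
E
```

```text
[0.33371465 0.33797786 0.24324354] [ 2.66015947e-03 -6.15401803e-01 -4.84123396e+00] 0.5681059828381012 63.32637906074524 [ 6.35517735e-01 -3.18691497e-01  1.95294814e+00 -1.12667434e-03
  1.50665199e+00  8.65349628e-01]
shift [-84.3  26.3 -86.7] rot [  0.07   0.02 -11.36]
shift [-423.5  305.9  -86.3] rot [  0.07   0.02 -11.36]
```

View pics/w2b.png

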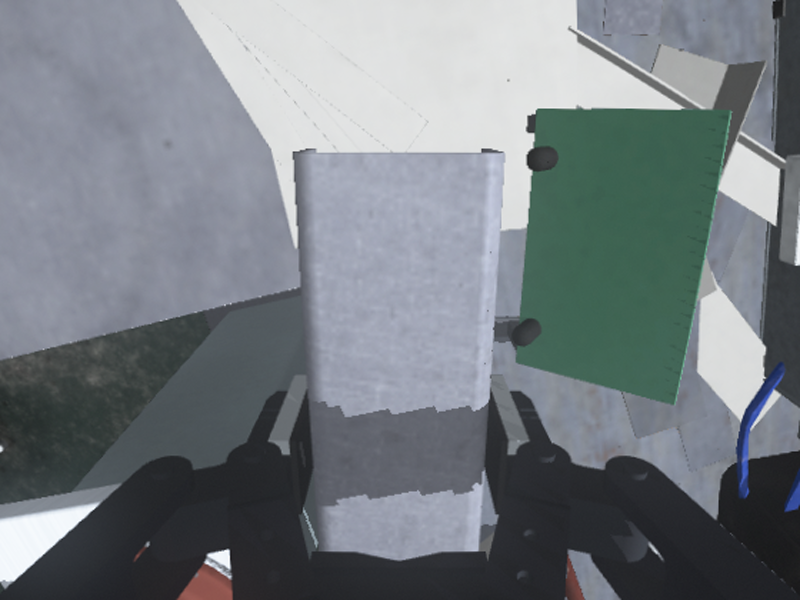

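The channel is held square in the fingers, with its far back edge from (300,152) to (500,152) in the picture. I'll work out its offset in the grip.

```bash
python3 - <<'E'
from h import *
np.set_printoptions(precision=4,suppress=True)
d=load('w2'); s=manip.state(); T=R.from_quat(np.roll(s['tool_rot'],-1)); p=s['tool_pos']
for zb in(-.008,-.012,-.016):
    out=[]
    for u,v in[(297,152),(502,152),(312,480),(486,480)]:
        e,r=ray(d,u/1.4286-.15,v/1.4286-.15); e=T.inv().apply(e-p); r=T.inv().apply(r)
        out.append((e+r*(zb-e[2])/r[2])[:2]*1000)
    print(zb,out)
E
```

```text
-0.008 [array([ 75.9598, -22.7872]), array([75.9409, 24.6405]), array([-15.5342, -24.4035]), array([-15.5628,  26.0185])]
-0.012 [array([ 76.1574, -22.0137]), array([76.1391, 23.8489]), array([-12.3174, -23.5767]), array([-12.345 ,  25.1813])]
-0.016 [array([ 76.3549, -21.2403]), array([76.3372, 23.0572]), array([ -9.1006, -22.7499]), array([-9.1273, 24.3442])]
```

Emit:
servo_tool:
  moves:
    - [[-20, 7, -20, 0, 0, -3, 40], [-20, 7, -20, 0, 0, -3, 40], [-25, 10, -25, 0, 0, -3, 40], [-35, 20, -20, 0, 0, -2.4, 40], [-40, 25, 0, 0, 0, 0, 40], [-40, 25, 0, 0, 0, 0, 40], [-40, 25, 0, 0, 0, 0, 40], [-40, 25, 0, 0, 0, 0, 40], [-40, 25, 0, 0, 0, 0, 40], [-40, 25, 0, 0, 0, 0, 40], [0, 0, 0, 0, 0, 0, 40]]

```text
time: 12.68
tool_pos: [0.5061, -0.0115, 0.3273]
tool_rot: [0.0, 0.718, 0.696, -0.001]
contact_force: [-0.8, -0.4, -4.1]
gripper_width: 0.573
grasp_force: 63.6
```

```bash
python3 - <<'E'
from h import *
s=manip.state(); print(s['tool_pos'],s['contact_force'],s['grasp_force'],s['time'])
plan([.535,-.144,.30],Rm=down(88.2))
E
```

```text
[ 0.50605441 -0.01153718  0.32732384] [-0.80758149 -0.44166292 -4.09964578] 63.57131481170654 12.675
shift [-131.4   33.2   27.5] rot [-0.03  0.1  -0.02]
```

Emit:
servo_tool:
  moves:
    - [[-40, 10, 0, 0, 0, 0, 40], [-40, 10, 0, 0, 0, 0, 40], [-30, 8, 10, 0, 0, 0, 40], [-20, 5, 10, 0, 0, 0, 40], [0, 0, 8, 0, 0, 0, 40], [0, 0, 0, 0, 0, 0, 40]]

```text
time: 13.42
tool_pos: [0.5345, -0.1396, 0.2986]
tool_rot: [-0.001, 0.717, 0.697, -0.0]
contact_force: [-0.3, 0.0, -4.2]
gripper_width: 0.572
grasp_force: 63.6
```

```bash
python3 - <<'E'
from h import *
np.set_printoptions(precision=4,suppress=True)
s=manip.state(); print(s['tool_pos'],s['contact_force'],s['time'])
plan([.535,-.144,.25],Rm=down(88.2))
d=grab('wrist','w3'); cv2.imwrite('pics/w3b.png',cv2.resize(d['image'],(800,600),interpolation=cv2.INTER_CUBIC))
a=np.array([.0313,.9995,0]);n=np.array([.9995,-.0313,0]);m=np.array([.535,-.144,.22])
print(proj(d,[m+a*y+n*x for y in(.08,.1,.13) for x in(-.012,.012)])*1.4286)
E
```

```text
[ 0.5345 -0.1396  0.2986] [-0.2912  0.0218 -4.2417] 13.425
shift [-4.4  0.7 48.6] rot [-0.11 -0.07  0.2 ]
[[370.4546 141.336 ]
 [431.4679 141.5983]
 [369.8799  87.457 ]
 [432.613   87.7273]
 [369.0455   1.6065]
 [434.3436   1.8898]]
```

View pics/w3b.png

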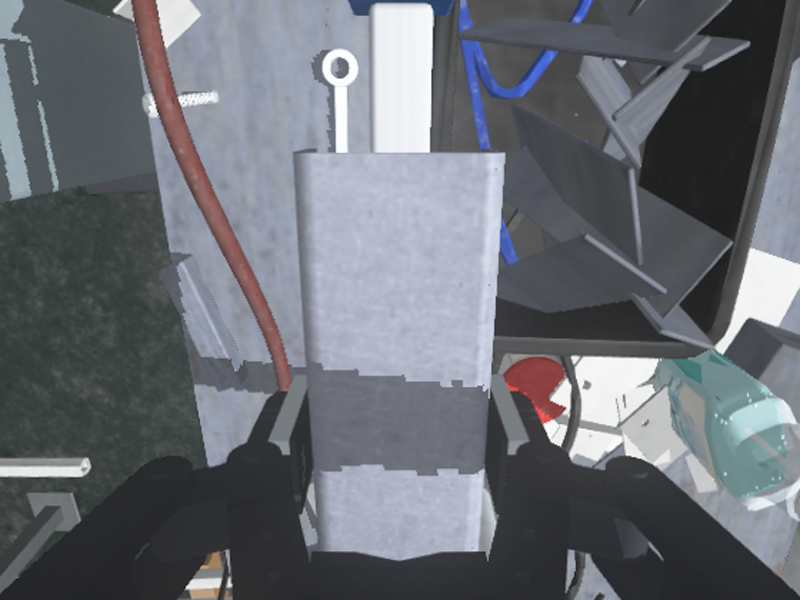

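The rail top shows at columns 371–434, meeting my prediction to a pixel, with the plate at the top. Before lowering I'll check the bin rim's height, since the far finger goes above it.

```bash
python3 - <<'E'
from h import *
A=load('top0');B=load('w3')
for pa,pb in[((535,287),(497,348)),((537,187),(735,345))]:
    e1,r1=ray(A,pa[0]/1.4286-.15,pa[1]/1.4286-.15); e2,r2=ray(B,pb[0]/1.4286-.15,pb[1]/1.4286-.15)
    t=np.linalg.lstsq(np.stack([r1,-r2],1),e2-e1,rcond=None)[0]; print(e1+r1*t[0],e2+r2*t[1])
E
```

```text
[ 0.54042537 -0.17671471  0.20849524] [ 0.58041754 -0.15920957  0.20832964]
[ 0.72998955 -0.19421465  0.1574205 ] [ 0.7343263  -0.18585542  0.15662919]
```

Emit:
servo_tool:
  moves:
    - [[-4, 0.7, 10, 0, 0, 0, 40], [0, 0, 15, 0, 0, 0, 40], [0, 0, 15, 0, 0, 0, 40], [0, 0, 10, 0, 0, 0, 40], [0, 0, 10, 0, 0, 0, 40], [0, 0, 8, 0, 0, 0, 40], [0, 0, 4, 0, 0, 0, 40], [0, 0, 0, 0, 0, 0, 40]]

```text
time: 14.48
tool_pos: [0.5356, -0.145, 0.2277]
tool_rot: [-0.0, 0.717, 0.697, -0.0]
contact_force: [-0.2, -0.4, -3.4]
gripper_width: 0.568
grasp_force: 63.7
```

Emit:
servo_tool:
  moves:
    - [[0, 0, 4, 0, 0, 0, 40], [0, 0, 3, 0, 0, 0, 40], [0, 0, 2, 0, 0, 0, 40], [0, 0, 0, 0, 0, 0, 40]]

```text
time: 14.98
tool_pos: [0.5356, -0.145, 0.2187]
tool_rot: [-0.0, 0.717, 0.697, -0.0]
contact_force: [-0.0, -0.5, -3.0]
gripper_width: 0.571
grasp_force: 63.7
```

Emit:
servo_tool:
  moves:
    - [[0, 0, 2, 0, 0, 0, 40], [0, 0, 0, 0, 0, 0, 40]]

```text
time: 15.22
tool_pos: [0.5356, -0.145, 0.2167]
tool_rot: [-0.0, 0.717, 0.697, -0.0]
contact_force: [0.0, -0.8, -3.9]
gripper_width: 0.568
grasp_force: 63.7
```

Emit:
servo_tool:
  moves:
    - [[0, 0, 2, 0, 0, 0, 40], [0, 0, 0, 0, 0, 0, 40]]

```text
time: 15.48
tool_pos: [0.5356, -0.145, 0.2147]
tool_rot: [-0.0, 0.717, 0.697, -0.0]
contact_force: [-0.4, 0.7, -3.6]
gripper_width: 0.574
grasp_force: 63.7
```

Emit:
servo_tool:
  moves:
    - [[0, 0, 1.5, 0, 0, 0, 40], [0, 0, 0, 0, 0, 0, 40]]

```text
time: 15.72
tool_pos: [0.5356, -0.145, 0.2132]
tool_rot: [-0.0, 0.717, 0.697, -0.0]
contact_force: [0.5, 1.3, -4.1]
gripper_width: 0.576
grasp_force: 63.7
```

Emit:
servo_tool:
  moves:
    - [[0, 0, 1, 0, 0, 0, 40], [0, 0, 0, 0, 0, 0, 40]]

```text
time: 15.98
tool_pos: [0.5356, -0.145, 0.2123]
tool_rot: [-0.0, 0.717, 0.697, -0.0]
contact_force: [1.0, -0.7, -4.3]
gripper_width: 0.572
grasp_force: 63.7
```

Emit:
servo_tool:
  moves:
    - [[0, 0, 1, 0, 0, 0, 40], [0, 0, 0, 0, 0, 0, 40]]

```text
time: 16.23
tool_pos: [0.5358, -0.145, 0.2118]
tool_rot: [0.0, 0.717, 0.697, 0.0]
contact_force: [-1.6, 0.5, -1.8]
gripper_width: 0.573
grasp_force: 63.9
```

Emit:
servo_tool:
  moves:
    - [[0, 0, 1, 0, 0, 0, 40], [0, 0, 0, 0, 0, 0, 40]]

```text
time: 16.48
tool_pos: [0.5358, -0.1451, 0.2117]
tool_rot: [0.0, 0.717, 0.697, 0.0]
contact_force: [-3.6, 1.9, 5.1]
gripper_width: 0.574
grasp_force: 64.6
```

Seated: the upward force is now 5 N. Releasing gently.

Emit:
servo_tool:
  moves:
    - [[0, 0, -1, 0, 0, 0, 50], [0, 0, 0, 0, 0, 0, 54], [0, 0, 0, 0, 0, 0, 60], [0, 0, 0, 0, 0, 0, 72], [0, 0, 0, 0, 0, 0, 76], [0, 0, 0, 0, 0, 0, 76]]

```text
time: 17.23
tool_pos: [0.5357, -0.1451, 0.2113]
tool_rot: [0.0, 0.717, 0.697, 0.0]
contact_force: [-0.3, -0.4, -0.2]
gripper_width: 0.894
grasp_force: 0.0
```

Emit:
servo_tool:
  moves:
    - [[0, 0, -8, 0, 0, 0, 76], [0, 0, -15, 0, 0, 0, 76], [0, 0, -25, 0, 0, 0, 76], [0, 0, -30, 0, 0, 0, 76], [0, 0, -30, 0, 0, 0, 76], [0, -40, 0, 0, 0, 0, 76], [0, -40, 0, 0, 0, 0, 76], [0, -40, 0, 0, 0, 0, 76], [0, 0, 0, 0, 0, 0, 76]]

```text
time: 18.35
tool_pos: [0.4146, -0.1416, 0.3212]
tool_rot: [0.002, 0.718, 0.696, 0.001]
contact_force: [0.5, -0.4, 0.3]
gripper_width: 0.887
grasp_force: 0.0
```

```bash
python3 - <<'E'
from h import *
d=grab('scene','s4'); w=grab('top','t4'); s=manip.state(); print(s['tool_pos'],s['contact_force'])
q=proj(d,[[.535,-.144,.22]])[0].astype(int); print(q)
x,y=q; a=cv2.resize(d['image'][max(0,y-75):y+75,x-100:x+100],(560,420),interpolation=cv2.INTER_CUBIC)
b=cv2.resize(w['image'][170:230,290:440],(750,300),interpolation=cv2.INTER_CUBIC)
c=np.zeros((600,800,3),np.uint8); c[:300,:750]=b; c[300:600,:400]=cv2.resize(a,(400,300)); c[300:600,400:800]=cv2.resize(d['image'],(400,300)); cv2.imwrite('pics/f.png',c)
E
```

```text
[ 0.41608859 -0.14171053  0.32073325] [ 0.08287843  0.64650672 -0.34702127]
[346 187]
```

View pics/f.png

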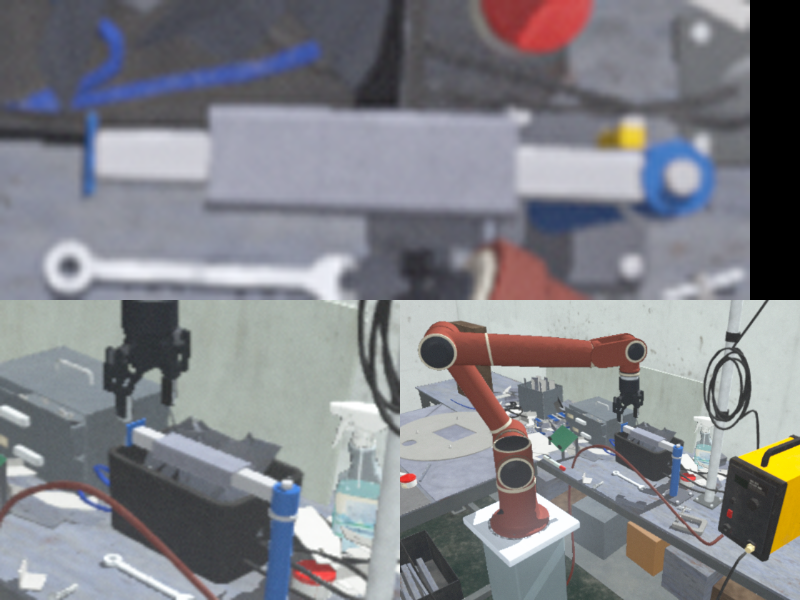

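The channel sits astride the rail, spanning (210–517) in the top crop with bare bar showing on both sides. The rail is still at its stop and the spanner hasn't moved, so I'm handing the job in.

```bash
python3 -c "
from plant import manip
print(manip.job_done())"
```

```text
the job is handed in; nothing more can be done
None
```

I swung the rail out to its stop, lowered the channel onto the bar near its middle and let it go gently. The last camera views showed it seated and the rail still at its stop. I handed the job in after about 18 s of the 58 s allowed, and no verdict came back.

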